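Load and lock the bench-top steriliser

ROBOT

A 6-joint arm with a two-finger parallel gripper is mounted at the origin on a cart in front of the work surface, level with it; the furniture and walls round the work are solid. World frame = base frame: x ahead of the robot, y to its left, z up, the work surface at z = 0. Lengths are in m, angles in rad, forces in N, time in s.
With the tool pointing down it reaches from about 0.375 to 0.975 m from the base axis. Payload 3.8 kg.
Tool frame: the origin (TCP) lies between the finger pads; the fingertips stand 8 mm ahead of it and the grasp point (between the pads) lies 11 mm behind it (tcp_to_tips is the distance from the TCP to the fingertips, in m); z points along the fingers, y is the line along which they close (so a half turn about z gives the same grasp; the last joint's range is limited). The gripper opens to 85 mm and grips with 20 to 120 N. Pads are 22 mm wide; open, the fingers measure 114 mm over their backs; the gripper's body (76 mm by 85 mm) begins 54 mm behind the grasp point. The pads swing forward as they close: fully open they stand 13 mm farther back than shut.
Start: joints at [1.262, 0.264, 1.604, -0, 1.274, -0.037], TCP at [0.181, 0.65, 0.239] pointing down, gripper open.
Joint ranges: [-2.63, 2.63], [-0.94, 2.18], [0.31, 2.57], [-1.31, 4.45], [0, 2.66], [-2.55, 2.55]. Speed limits (rad/s): [2.57, 2.57, 3.14, 3.14, 3.14, 3.14].

INTERFACE

Orientations are given as a rotation vector (axis times angle).
In Python, from workcell import * gives the robot as it stands.
- The arm moves only by the tool move_arm, never from a script. Its argument "series" is one flat list of numbers, 7 for each row, row after row: the finger opening in cm, from 0 to 8.54, then the shift along the tool's x, y, z in cm, then the turn, a rotation vector about the tool's x, y, z in degrees. A call has 1 to 5 rows; each row shifts and turns the commanded pose from where the row before left it, along the tool's axes as they then stand; what a row does not reach is not made up. A row lasts 1/8 s, in which the tool goes at most 62.5 mm and 10.7 degrees, less where a joint would pass 70% of its speed; a pose out of reach is approached as far as the arm can. A call is refused whole if a number of a shift passes 6.25 or a number of a turn 10.7, either way. A call with a gripper value outside its range is refused whole. The fingers move at their own pace and stop on an object; "grip_force" is the grip in N (left out, the last holds). Time passes only in rows, so rows that do not move let the fingers close. It gives the time, the measured TCP pose, the force, the opening and the grip force at its end, in the units of the state.
- read_state(): the state, without advancing time (a new reading comes with each control period).
- read_camera(name): name is "side" or "top" or "wrist"; returns the picture (420x560x3 uint8, red, green, blue); there is no depth.
- calibration(name): a dict with "camera_matrix" (3x3 intrinsics, pixels), "k1" (the pictures are not rectified: a ray, as slopes to the right and down, at radius r is drawn at 1 + k1 r^2 times it, then the intrinsics apply), "rvec" (rotation vector, rad) and "tvec" (3), from world to camera coordinates, as OpenCV has them. Camera axes: x right, y down, z forward; pixel columns grow to the right and rows downward; lengths in m; the calibration is good to about 2 mm. A picture is of the moment at which its call begins: read the wrist's pose just before it. calibration takes no time and is no camera call; for the wrist camera it gives the pose at the moment of the call.
- finish_job(): hands the job in; it is judged then, once.
The state is a dict: "time": time; "q": joint angles; "joint_vel": joint speeds; "joint_torque": joint torques, N m; "tool_pos": TCP position; "tcp_rot": TCP orientation; "wrist_force": force on the tool from outside, world axes, zero at the start; "torque": the same for the moment, N m; "width": opening from 0.0 (shut) to 1.0 (fully open); "grip_force": force on a finger pad.
Only numpy, scipy, OpenCV 4.12 (cv2) and the standard library are available. Lean on these libraries where they do the work, as an engineer would, in place of code of your own. Each camera call takes 0.05 s, during which the arm holds its last target. There are 200 camera calls.

TASK

Put the scissors flat into the steriliser's chamber and set the lid squarely on top. Press the lid down against its springy gasket and, while keeping it down, turn the black handle clockwise so that both jaws catch under the rim; then go on turning, with a new grasp if need be, until it is hand-tight but not forced. Leave the other things on the worktop where they are.

Things in the scene. Friction and masses are not known exactly. Their poses are not given: they have to be found in the camera images.
- steriliser: white bench-top steriliser, 136 x 208 x 100 mm, too heavy to shift; origin under its centre, z up, y along its long side, front panel with dial towards -x. On top is an open steel chamber: mouth 104 mm (x) by 176 mm (y), floor 46 mm above the worktop, rim at 100 mm
- rim (a point): centre of the chamber mouth at rim height (100 mm); axes as the steriliser. A flange, 130 x 206 mm outside, stands out round the rim, with free space under it for the jaws. Its thickness differs from unit to unit, 6.9 to 9.1 mm, and cannot be seen
- gasket_top (a point): centre of the mouth at the top of the black silicone gasket on the rim. The gasket stands 4 mm proud and is springy: it carries the lid's weight; about 10 N of extra push takes it 2 mm down, 15 N the full 4 mm to metal
- lid: loose steel lid, plate 132 x 207 x 6 mm, about 0.45 kg, gauge and valve in two corners; origin under its centre at the lower edge of its locating lip, y along its long side. The lip, 100 x 172 mm and 16 mm deep, tapers and goes 2 mm free into the mouth, either way round. Origin height on the steriliser: 88 mm resting on the gasket, 84 pressed right down or clamped
- handle (a joint): turn handle on the lid, 0 jaws open, grows clockwise seen from above, range 2.6 rad; stays where it is left. Both jaws are geared to it, 4.5 mm per rad: toes meet the flange's edge at 0.7 rad, hold from about 0.9, and come tight somewhere between 1.1 and 2.4 rad depending on the flange. It turns with 0.2 N m when free; 0.4 to 0.7 N m more is hand-tight, over 1 N m more is forced
- handle_grip (a point): middle of the black bar of the turn handle, on the turning axis, 56 mm above the lid's origin; the bar is 96 mm long (along this point's y), 16 mm wide (x) and 24 mm tall (from 42 to 66 mm above the lid's origin)
- scissors: open barber scissors with black finger rings, lying flat, 84 x 157 x 9 mm, 45 g; origin under the middle near the pivot, y along the length, blade tips towards -y, rings towards +y; across x at the pivot (y about +6 mm) they are about 12 mm wide
- trimmer: black trimmer 25 x 125 x 21 mm, a bystander in front of the steriliser; origin under its middle, y along its length
- cologne: cologne bottle 33 x 45 x 104 mm, a bystander behind; origin under its centre
- razor_case: grey razor case 42 x 120 x 24 mm, a bystander behind the lid; origin under its centre
- jaw_a: jaw at the lid's +y end, 60 mm wide, hooked round the plate's edge, up to 123 mm from the centre; origin and axes as the lid's, moved by its slide. Open, its toe clears the flange by 3 mm. Its top slopes, 6.4 mm above the lid's origin at the tip, rising 0.45 per mm outward: it butts on the flange's edge until the lid is pressed 1.3 to 3.5 mm down, then wedges under it
- jaw_b: jaw at the lid's -y end, 60 mm wide, hooked round the plate's edge, up to 123 mm from the centre; origin and axes as the lid's, moved by its slide. Open, its toe clears the flange by 3 mm. Its top slopes, 6.4 mm above the lid's origin at the tip, rising 0.45 per mm outward: it butts on the flange's edge until the lid is pressed 1.3 to 3.5 mm down, then wedges under it

How it is judged:
On the way, in this order (a step that is already met when the one before it is completed fails the run):
1. the scissors lie inside the chamber (z of scissors in the frame of steriliser below 0.06 m and horizontal distance between scissors and rim below 0.03 m and height (world z) of scissors above 0.03 m and contact force between the fingers and scissors below 0.1 N), for 0.1 s.
2. the lid sits squarely on the gasket with its jaws still open (horizontal distance between lid and rim below 0.006 m and height (world z) of lid below 0.0905 m and angle between the y axis of lid and the y axis of steriliser, either way round below 0.06 rad and value of joint handle below 0.6 rad), for 0.1 s.
3. both jaws clamp the lid down on the rim (value of joint handle above 0.9 rad and height (world z) of lid below 0.0858 m and contact force between each of jaw_a, jaw_b and anything else above 20 N), for 0.2 s.
At the end, for the whole second after the job is handed in: the scissors lie in the chamber (origin within 30 mm of its centre), the lid is centred on the rim within 6 mm, level within 0.03 rad and clamped down to metal (origin at 80 to 85.8 mm), the handle over 0.9 rad, each jaw pressing under the flange with at least 20 N, everything let go and at rest (all of step 3 and z of scissors in the frame of steriliser below 0.06 m and height (world z) of scissors above 0.03 m and horizontal distance between scissors and rim below 0.03 m and horizontal distance between lid and rim below 0.006 m and height (world z) of lid above 0.08 m and angle between lid's own z axis and vertical below 0.03 rad and linear speed of lid below 0.02 m/s); the robot touches nothing.
It fails at once if a bystander (trimmer, cologne, razor case) is shifted by more than 25 mm (distance of any of trimmer, cologne, razor_case from where it was at the start of the episode above 0.025 m).
It fails at once if the jaws are forced: one presses with over 150 N (contact force between any of jaw_a, jaw_b and anything else above 150 N).
It also fails if it takes over 72 s, if anything falls off the work surface, if the arm or the gripper's body presses on something with over 40 N, if the wrist force passes 120 N, or if a joint passes its speed limit or range.

## Working session

There is one attempt and no reset: what is moved stays moved. The work goes in short steps, Python scripts to look and compute and a tool call to move; the robot and the scene stay as the last step left them, time stands still between calls to the robot, and variables do not carry over. Pictures are saved under pics/ and viewed, at most 10 in all, crops included, and the job is handed in when it is done.

Besides the shell and the picture viewer there is one more tool, called by a JSON object that holds its "op" and its "data". move_arm: Moves the arm, as the interface text tells. Its arguments: {"type":"object","properties":{"series":{"type":"array"},"grip_force":{"type":"number"}},"required":["series"]}

```bash
ls; mkdir -p pics
cat > h.py <<'E'
from workcell import *
import numpy as np, cv2
from scipy.spatial.transform import Rotation as R
def ray(c,uv):
    K=np.array(c["camera_matrix"]);k=c["k1"]
    d=np.array([(uv[0]-K[0,2])/K[0,0],(uv[1]-K[1,2])/K[1,1]]);s=d.copy()
    for _ in range(20): s=d/(1+k*(s@s))
    M=R.from_rotvec(np.ravel(c["rvec"])).as_matrix();t=np.ravel(c["tvec"])
    return -M.T@t, M.T@np.array([s[0],s[1],1])
def onz(c,uv,z):
    o,d=ray(c,uv); return o+d*(z-o[2])/d[2]
def proj(c,p):
    K=np.array(c["camera_matrix"]);q=R.from_rotvec(np.ravel(c["rvec"])).apply(p)+np.ravel(c["tvec"])
    s=q[:2]/q[2]; s=s*(1+c["k1"]*(s@s)); return s*[K[0,0],K[1,1]]+K[:2,2]
def snap(n,f):
    im=read_camera(n); cv2.imwrite("pics/"+f,im[:,:,::-1]); return im
def rel(p,rot=None):
    "shift in tool axes (cm) and turn(deg) from present to world p"
    s=read_state(); r=R.from_rotvec(s["tcp_rot"])
    print("shift",np.round(r.inv().apply(np.array(p)-s["tool_pos"])*100,2), "t",s["time"])
E
python3 - <<'E'
from h import *
s=read_state(); print(s)
for n in("top","side"):
    c=calibration(n); print(n,c); snap(n,n+"0.png")
print(R.from_rotvec(s["tcp_rot"]).as_matrix().round(3))
E
```

```text
pics
{'time': 0.0, 'q': array([ 1.26210598e+00,  2.64739071e-01,  1.60537497e+00,  2.05257045e-07,
        1.27370611e+00, -3.68626596e-02]), 'joint_vel': array([-0.00035742,  0.00105217, -0.00042797, -0.0002587 ,  0.00152839,
       -0.00017853]), 'joint_torque': array([-2.34237588e-03, -5.15111482e+01, -3.67310071e+01, -3.50154605e-04,
        1.31124005e-02,  1.71231835e-05]), 'tool_pos': array([0.18099235, 0.64953943, 0.23797098]), 'tcp_rot': array([-0.42562049, -3.11223915,  0.00344637]), 'wrist_force': array([ 0.27483176,  0.4470189 , -0.98620559]), 'torque': array([-0.03857611,  0.02092219, -0.02917429]), 'grip_force': 0.0, 'width': 0.9998971876230406}
top {'camera_matrix': array([[514.2495191 ,   0.        , 287.32897157],
       [  0.        , 514.2495191 , 212.26976782],
       [  0.        ,   0.        ,   1.        ]]), 'k1': 0.008159377760130886, 'rvec': array([ 2.08357027, -2.12498803,  0.23616882]), 'tvec': array([-0.06012114,  0.59382375,  1.17769042])}
side {'camera_matrix': array([[415.23111008,   0.        , 275.21542932],
       [  0.        , 415.23111008, 214.80839951],
       [  0.        ,   0.        ,   1.        ]]), 'k1': -0.12934138068289341, 'rvec': array([ 2.01520043, -0.06722985,  0.03615   ]), 'tvec': array([-0.57904463,  0.09732585,  1.19244283])}
[[-0.963  0.268 -0.001]
 [ 0.268  0.963 -0.002]
 [ 0.    -0.002 -1.   ]]
```

View pics/top0.png

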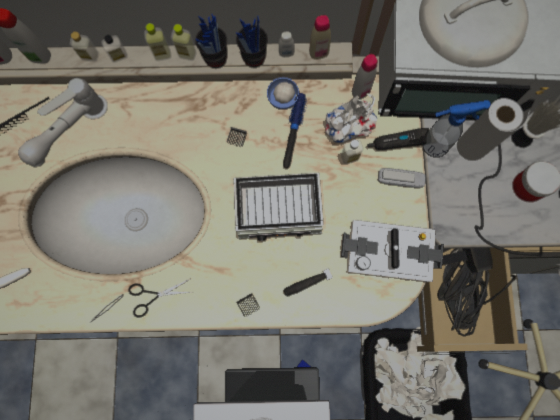

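View pics/side0.png

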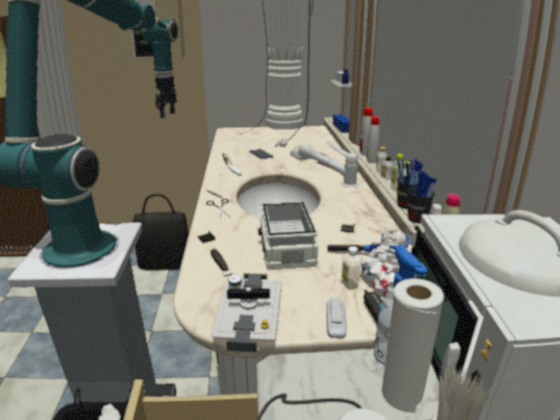

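Top view: scissors near (155,297) with tips right near (190,290), steriliser mouth around (278,205), lid around (393,249) with the black bar running vertically, trimmer (307,283), razor case (401,177), cologne (352,150). The side view agrees with this.

Run:
```python
from h import *
c=calibration("top"); im=cv2.imread("pics/top0.png")
for n,uv,z in(("scis",(160,295),0),("ring1",(136,290),.004),("ring2",(141,310),.004),("tip",(190,290),.004),("ster",(278,205),.1),("lidbar",(394.5,248.5),.066),("trim",(307,283),.02),("cologne",(352,150),.1),("razor",(401,177),.024)):
    print(n,onz(c,uv,z).round(3))
a=cv2.resize(im[165:245,225:330],None,fx=5,fy=5,interpolation=cv2.INTER_CUBIC)
b=cv2.resize(im[215:285,335:445],None,fx=5,fy=5,interpolation=cv2.INTER_CUBIC)
d=cv2.resize(im[270:325,85:200],None,fx=5,fy=5,interpolation=cv2.INTER_CUBIC)
# tile into 800x600: two calls
W=np.zeros((600,800,3),np.uint8)
a=cv2.resize(a,(394,300));W[:300,:394]=a
b=cv2.resize(b,(406,258));W[:258,394:800]=b
d=cv2.resize(d,(600,287));W[305:592,:600]=d
cv2.imwrite("pics/crop1.png",W)
```

```text
scis [0.405 0.245 0.   ]
ring1 [0.418 0.304 0.004]
ring2 [0.37  0.289 0.004]
tip [0.415 0.171 0.004]
ster [ 0.603 -0.05   0.1  ]
lidbar [ 0.499 -0.325  0.066]
trim [ 0.425 -0.116  0.02 ]
cologne [ 0.736 -0.231  0.1  ]
razor [ 0.688 -0.363  0.024]
```

View pics/crop1.png

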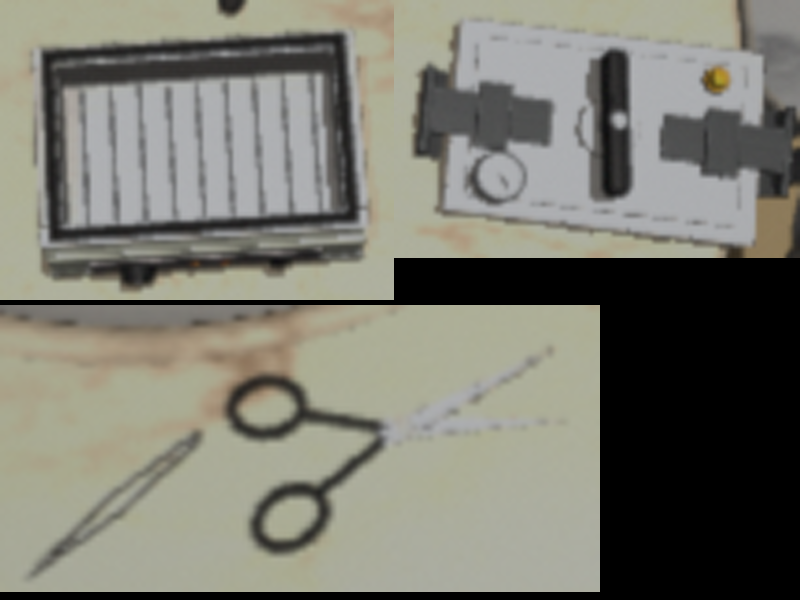

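The crops show the scissors' pivot at full-image (159.4,294), ring centres (136.2,289.5) and (140.6,310.6), and tips (190.4,278.4) and (192.9,292.2). The gasket is a dark rectangle with corners at about (237,179), (318,174), (321.5,225) and (237,229). The lid bar runs from (394.5,229) to (395,267).

```bash
cat >> h.py <<'E'
def plan(p,yaw,n):
    "rows to world p with tool y at heading yaw (deg, mod 180), pointing down"
    s=read_state(); r=R.from_rotvec(s["tcp_rot"]); p0=np.array(s["tool_pos"])
    best=None
    for k in(0,180):
        a=np.radians(yaw+k); y=np.array([np.cos(a),np.sin(a),0]); z=np.array([0,0,-1.])
        g=R.from_matrix(np.c_[np.cross(y,z),y,z]); v=(r.inv()*g).as_rotvec()
        if best is None or abs(v[2])<abs(best[2]): best=v
    v=best/n; d=(np.array(p)-p0)/n
    print("t",s["time"],"pos",p0.round(4),"yaw",np.degrees(np.arctan2(*r.as_matrix()[1::-1,1])).round(2),"q6",s["q"][5].round(2),"F",s["wrist_force"].round(1),"w",round(s["width"]*85.4,1),"gf",s["grip_force"])
    for i in range(n):
        print(np.r_[r.inv().apply(d)*100,np.degrees(v)].round(2).tolist()); r=r*R.from_rotvec(v)
E
python3 - <<'E'
from h import *
c=calibration("top"); im=cv2.imread("pics/top0.png")
w=lambda u,z:onz(c,u,z)
rm=(w((136.2,289.5),.004)+w((140.6,310.6),.004))/2; tm=(w((190.4,278.4),.004)+w((192.9,292.2),.004))/2
y=rm-tm; print("len",np.linalg.norm(y),"scis yaw",np.degrees(np.arctan2(y[1],y[0])),"pivot",w((159.4,294),.005))
C=[w(u,.104) for u in((237,179),(318.3,174.3),(321.5,225),(237,229))]
print(np.round(C,3),np.mean(C,0))
g=cv2.cvtColor(im,cv2.COLOR_BGR2GRAY)
for n,(x0,y0,x1,y1),th,z in(("gasket",(232,170,326,236),60,.104),("bar",(380,225,406,272),40,.066)):
    m=np.zeros_like(g);m[y0:y1,x0:x1]=(g[y0:y1,x0:x1]<th)*255
    k,lab,st,_=cv2.connectedComponentsWithStats(m); i=1+st[1:,4].argmax()
    pts=np.argwhere(lab==i)[:,::-1].astype(float); P=np.array([w(u,z)[:2] for u in pts]).astype(np.float32)
    (cx,cy),sz,a=cv2.minAreaRect(P); print(n,st[i],cx,cy,sz,a)
plan((.39,.25,.15),0,6)
E
```

```text
len 0.13362862599816647 scis yaw 104.37173882400879 pivot [0.40717195 0.24561479 0.005     ]
[[ 0.667  0.046  0.104]
 [ 0.675 -0.147  0.104]
 [ 0.552 -0.151  0.104]
 [ 0.546  0.046  0.104]] [ 0.61029522 -0.05133708  0.104     ]
gasket [237 174  83  55 814] 0.6121168732643127 -0.04875870794057846 (0.1206074133515358, 0.1898927092552185) 2.4387919902801514
bar [391 230   7  38  98] 0.49954885244369507 -0.32252851128578186 (0.011951131746172905, 0.08890853077173233) 89.86453247070312
t 0.1 pos [0.181  0.6496 0.238 ] yaw 74.43 q6 -0.04 F [-0.3  0.3 -0.2] w 85.2 gf 0.0
[-5.14, -5.48, 1.48, -0.02, 0.01, 12.4]
[-6.2, -4.24, 1.48, -0.02, 0.01, 12.4]
[-6.97, -2.81, 1.47, -0.02, 0.01, 12.4]
[-7.41, -1.25, 1.47, -0.02, 0.01, 12.4]
[-7.51, 0.37, 1.47, -0.02, 0.01, 12.4]
[-7.25, 1.97, 1.47, -0.02, 0.01, 12.4]
```

Run:
```python
from h import *
plan((.407,.2456,.15),14.4,9)
```

```text
t 0.1 pos [0.181  0.6496 0.238 ] yaw 74.43 q6 -0.04 F [-0.3  0.3 -0.2] w 85.2 gf 0.0
[-3.62, -3.65, 0.99, -0.01, 0.01, 6.67]
[-4.02, -3.2, 0.98, -0.01, 0.01, 6.67]
[-4.37, -2.71, 0.98, -0.01, 0.01, 6.67]
[-4.65, -2.19, 0.98, -0.01, 0.01, 6.67]
[-4.88, -1.63, 0.98, -0.01, 0.01, 6.67]
[-5.03, -1.06, 0.98, -0.01, 0.01, 6.67]
[-5.12, -0.46, 0.98, -0.01, 0.01, 6.67]
[-5.14, 0.13, 0.98, -0.01, 0.01, 6.67]
[-5.09, 0.73, 0.98, -0.01, 0.01, 6.67]
```

{"op": "move_arm", "data": {"series": [5,-3.6,-3.65,1,0,0,6.7,5,-4,-3.2,1,0,0,6.7,5,-4.4,-2.7,1,0,0,6.7,5,-4.65,-2.2,1,0,0,6.7,5,-4.9,-1.6,1,0,0,6.7]}}

```text
time: 0.72
tool_pos: [0.3071, 0.4241, 0.1885]
tcp_rot: [1.309, 2.856, -0.001]
wrist_force: [0.7, 0.1, -0.5]
width: 0.586
grip_force: 0.0
```

{"op": "move_arm", "data": {"series": [5,-5,-1.05,1,0,0,6.7,5,-5.1,-0.45,1,0,0,6.7,5,-5.1,0.1,1,0,0,6.7,5,-5.1,0.7,0.8,0,0,6.2,5,0,0,0,0,0,0]}}

```text
time: 1.35
tool_pos: [0.406, 0.2435, 0.1501]
tcp_rot: [-1.927, -2.481, 0.004]
wrist_force: [-0.7, -0.8, -0.8]
width: 0.583
grip_force: 0.0
```

Run:
```python
from h import *
plan((.407,.2456,.05),14.4,2)
c=calibration("wrist"); snap("wrist","w1.png"); print(proj(c,np.array([.407,.2456,.005])), proj(c,np.array([.4087,.2398,0])))
```

```text
t 1.35 pos [0.406  0.2435 0.1501] yaw 14.33 q6 0.24 F [-0.7 -0.8 -0.8] w 49.8 gf 0.0
[0.1, 0.09, 5.0, -0.06, 0.04, -0.04]
[0.09, 0.08, 5.0, -0.06, 0.04, -0.04]
[283.79452038 197.10571671] [284.01086217 202.50672303]
```

View pics/w1.png

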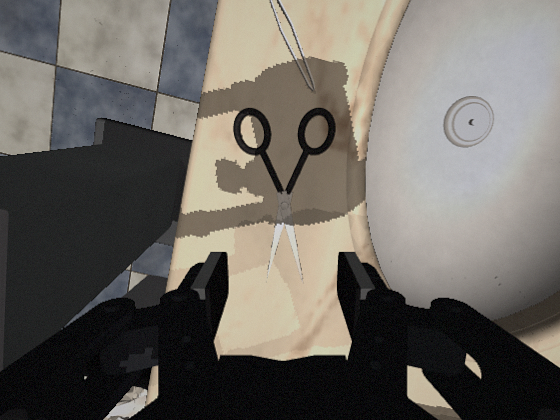

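The wrist view shows the ring centres at (252,131) and (317,131), the tips at (268,278) and (302,278), and the pivot near (286,204).

Run:
```python
from h import *
c=calibration("wrist"); w=lambda u,z:onz(c,u,z)
P=w((286,204),.006); rm=(w((252,131),.004)+w((317,131),.004))/2; tm=(w((268,278),.004)+w((302,278),.004))/2
y=rm-tm; print(P,rm,tm,np.linalg.norm(y),np.degrees(np.arctan2(y[1],y[0])))
plan((P[0],P[1],.011),np.degrees(np.arctan2(y[1],y[0]))-90,4)
```

```text
[0.41010347 0.24204966 0.006     ] [0.39329372 0.30162315 0.004     ] [0.42731415 0.172448   0.004     ] 0.13357997215869138 104.75474751058522
t 1.4 pos [0.4057 0.2451 0.1506] yaw 14.45 q6 0.24 F [0.1 0.8 0.7] w 49.9 gf 0.0
[-0.1, 0.09, 3.49, -0.02, 0.0, -0.08]
[-0.1, 0.09, 3.49, -0.02, 0.0, -0.08]
[-0.1, 0.09, 3.49, -0.02, 0.0, -0.08]
[-0.1, 0.09, 3.49, -0.02, 0.0, -0.08]
```

{"op": "move_arm", "data": {"series": [4,0,0.1,3.5,0,0,0,4,0,0.1,3.5,0,0,0,3.5,0,0.1,3.5,0,0,0,3,0,0,3,0,0,0,3,0,0,0.5,0,0,0], "grip_force": 30}}

```text
time: 2.02
tool_pos: [0.4061, 0.2475, 0.0093]
tcp_rot: [-1.916, -2.486, 0.007]
wrist_force: [-0.3, -0.1, -0.2]
width: 0.348
grip_force: 0.0
```

{"op": "move_arm", "data": {"series": [2,0,0,0,0,0,0,0,0,0,0,0,0,0,0,0,0,0,0,0,0,0,0,0,0,0,0,0,0,0,0,0,0,0,0]}}

```text
time: 2.65
tool_pos: [0.4104, 0.2484, 0.0134]
tcp_rot: [1.92, 2.485, 0.006]
wrist_force: [-1.3, 0.9, 6.9]
width: -0.001
grip_force: 3.6
```

{"op": "move_arm", "data": {"series": [0,0,0,-3,0,0,0,2,0,0,-3,0,0,0,4,0,0,-3,0,0,0,5,0,0,-3,0,0,0,5,0,0,0,0,0,0]}}

```text
time: 3.28
tool_pos: [0.411, 0.2486, 0.1348]
tcp_rot: [1.919, 2.484, 0.011]
wrist_force: [1.1, -0.3, -0.3]
width: 0.587
grip_force: 0.0
```

Run:
```python
from h import *
print(read_state()["tool_pos"],read_state()["wrist_force"])
snap("wrist","w2.png")
```

```text
[0.41097455 0.24857927 0.13481546] [ 1.09812977 -0.332017   -0.33030381]
```

View pics/w2.png

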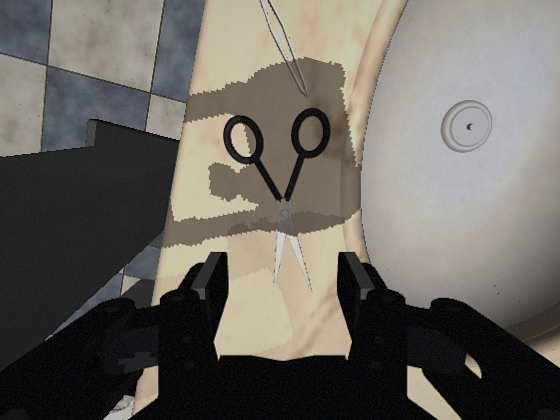

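The scissors turned a little: rings at (243,139) and (311,132), pivot near (284,215), tips (276,282) and (311,291). The tips rode over the thin pivot, so I need to go lower with a narrower opening.

Run:
```python
from h import *
c=calibration("wrist"); w=lambda u,z:onz(c,u,z)
P=w((284.5,211),.004); rm=(w((243,139),.004)+w((311,132),.004))/2; tm=(w((276,282),.004)+w((311,291),.004))/2
y=rm-tm; print(P,rm,tm,np.linalg.norm(y),np.degrees(np.arctan2(y[1],y[0])))
for i in range(3): print(read_state()["tool_pos"])
plan((P[0],P[1],.012),np.degrees(np.arctan2(y[1],y[0]))-90,4)
```

```text
[0.41396592 0.24276074 0.004     ] [0.39272768 0.30029592 0.004     ] [0.43925813 0.17803633 0.004     ] 0.13081472156316454 110.83618957780511
[0.40970744 0.24790801 0.1329819 ]
[0.40970744 0.24790801 0.1329819 ]
[0.40970744 0.24790801 0.1329819 ]
t 3.325 pos [0.4097 0.2479 0.133 ] yaw 14.62 q6 0.24 F [ 0.5  0.7 -0.5] w 49.9 gf 0.0
[-0.15, 0.06, 3.02, 0.06, -0.01, -1.55]
[-0.16, 0.06, 3.02, 0.06, -0.01, -1.55]
[-0.16, 0.06, 3.02, 0.06, -0.01, -1.55]
[-0.16, 0.06, 3.02, 0.06, -0.01, -1.55]
```

{"op": "move_arm", "data": {"series": [2.5,-0.15,0.05,3,0,0,-1.5,2.5,-0.15,0.05,3,0,0,-1.5,2.5,-0.15,0.05,3,0,0,-1.5,2.5,-0.15,0.05,3,0,0,-1.5,2.5,0,0,0.6,0,0,0]}}

```text
time: 3.95
tool_pos: [0.4132, 0.2424, 0.0076]
tcp_rot: [-1.787, -2.583, 0.002]
wrist_force: [-16.6, -9.9, 69.9]
width: 0.291
grip_force: 35.2
```

{"op": "move_arm", "data": {"series": [2.5,0,0,0.2,0,0,0,2.5,0,0,0.2,0,0,0,2.5,0,0,0,0,0,0]}}

```text
time: 4.32
tool_pos: [0.4132, 0.2424, 0.0076]
tcp_rot: [-1.787, -2.584, 0.003]
wrist_force: [-19.7, -11.7, 65.9]
width: 0.293
grip_force: 32.6
```

{"op": "move_arm", "data": {"series": [2.5,0,0,-0.2,0,0,0,2.5,0,0,-0.2,0,0,0,2.5,0,0,0,0,0,0]}}

```text
time: 4.7
tool_pos: [0.413, 0.2423, 0.0078]
tcp_rot: [1.787, 2.583, 0.001]
wrist_force: [-5.7, -4.9, 27.7]
width: 0.291
grip_force: 14.1
```

{"op": "move_arm", "data": {"series": [2.5,0,0,-0.2,0,0,0,1.8,0,0,0,0,0,0,1,0,0,-0.1,0,0,0,0,0,0,0,0,0,0,0,0,0,0,0,0,0]}}

```text
time: 5.32
tool_pos: [0.4125, 0.2423, 0.0084]
tcp_rot: [1.788, 2.583, 0.001]
wrist_force: [0.3, 1.1, 7.9]
width: 0.128
grip_force: 32.6
```

{"op": "move_arm", "data": {"series": [0,0,0,-5,0,0,0,0,0,0,-6,0,0,0,0,0,0,-6,0,0,0,0,0,0,-6,0,0,0,0,0,0,0,0,0,0]}}

```text
time: 5.95
tool_pos: [0.4151, 0.2436, 0.2433]
tcp_rot: [1.785, 2.579, 0.014]
wrist_force: [0.2, 0.1, -0.9]
width: 0.127
grip_force: 29.1
```

Run:
```python
from h import *
plan((.611,-.05,.24),2.2,7)
```

```text
t 5.95 pos [0.4151 0.2436 0.2433] yaw 20.62 q6 0.12 F [ 0.2  0.1 -0.9] w 10.9 gf 29.118940303391128
[-4.91, 1.14, 0.05, 0.08, -0.02, 2.63]
[-4.85, 1.37, 0.05, 0.08, -0.02, 2.63]
[-4.79, 1.59, 0.05, 0.08, -0.02, 2.63]
[-4.71, 1.81, 0.05, 0.08, -0.02, 2.63]
[-4.62, 2.02, 0.05, 0.08, -0.02, 2.63]
[-4.52, 2.23, 0.05, 0.08, -0.02, 2.63]
[-4.42, 2.44, 0.05, 0.08, -0.02, 2.63]
```

{"op": "move_arm", "data": {"series": [0,-4.9,1.1,0,0,0,2.6,0,-4.9,1.4,0,0,0,2.6,0,-4.8,1.6,0,0,0,2.6,0,-4.7,1.8,0,0,0,2.6,0,-4.6,2,0,0,0,2.7]}}

```text
time: 6.58
tool_pos: [0.5515, 0.0308, 0.235]
tcp_rot: [-2.07, -2.358, 0.005]
wrist_force: [0.3, 0.6, 0.6]
width: 0.123
grip_force: 29.1
```

{"op": "move_arm", "data": {"series": [0,-4.5,2.2,0,0,0,2.6,0,-4.4,2.4,0,0,0,2.7,0,0,0,0,0,0,0,0,0,0,0,0,0,0]}}

```text
time: 7.08
tool_pos: [0.6062, -0.0509, 0.2354]
tcp_rot: [-2.175, -2.261, 0.004]
wrist_force: [-0.4, 0.3, -1.2]
width: 0.123
grip_force: 29.2
```

Run:
```python
from h import *
plan((.611,-.05,.24),2.2,1)
c=calibration("wrist");np.save("cw3.npy",c,allow_pickle=True); im=snap("wrist","w3.png")
```

```text
t 7.075 pos [ 0.6062 -0.0509  0.2354] yaw 2.2 q6 -0.16 F [-0.4  0.3 -1.2] w 10.5 gf 29.15395777543381
[0.07, 0.48, -0.46, -0.27, -0.07, 0.0]
```

View pics/w3.png

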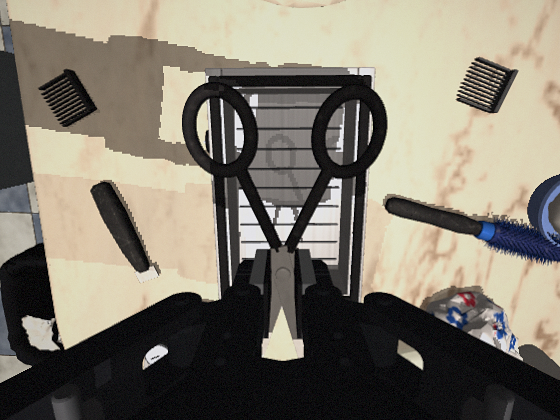

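The scissors are held level. Rings are at (219,131) and (349,131) and the pivot screw at (283,271). The flange's +y corners are at about (206,70) and (375,70), and its long sides cross row 290 at about columns 217 and 366.

Run:
```python
from h import *
c=np.load("cw3.npy",allow_pickle=True).item(); w=lambda u,z:onz(c,u,z)
for u in((206,70),(375,70),(217,290),(366,290)): print(u,w(u,.1).round(4))
z=.232
S=w((283,271),z);r1=w((219,131),z);r2=w((349,131),z);e=w((284,85),z)
print(S,r1,r2,(r1+r2)/2,"ringend",e)
print("plate inner corners",w((232,88),.104),w((350,88),.104))
p=read_state(); print(p["tool_pos"])
```

```text
(206, 70) [0.544  0.0505 0.1   ]
(375, 70) [0.6727 0.0554 0.1   ]
(217, 290) [ 0.5501 -0.1351  0.1   ]
(366, 290) [ 0.6851 -0.1295  0.1   ]
[ 0.60710064 -0.05173624  0.232     ] [0.57842034 0.00964132 0.232     ] [0.63168751 0.01169681 0.232     ] [0.60505392 0.01066906 0.232     ] ringend [0.6043715  0.02838754 0.232     ]
plate inner corners [0.5644201  0.03790284 0.104     ] [0.65415108 0.04132523 0.104     ]
[ 0.60624144 -0.05041525  0.23607875]
```

{"op": "move_arm", "data": {"series": [0,0,0.5,3,0,0,0,0,-0.1,0,5,0,0,0,0,0,0,5,0,0,0,0,0,0,4,0,0,0,0,0,0,0,0,0,0]}}

```text
time: 7.75
tool_pos: [0.608, -0.0501, 0.0639]
tcp_rot: [-2.17, -2.26, 0.009]
wrist_force: [-0.5, -0.4, -0.4]
width: 0.119
grip_force: 29.2
```

Run:
```python
from h import *
plan((.6115,-.049,.057),2.2,1)
```

```text
t 7.75 pos [ 0.608  -0.0501  0.0639] yaw 2.33 q6 -0.16 F [-0.5 -0.4 -0.4] w 10.2 gf 29.177811896786352
[0.09, 0.37, 0.68, -0.55, -0.1, 0.13]
```

{"op": "move_arm", "data": {"series": [0,0,0.2,0.4,0,0,0,0,0,0,0.2,0,0,0,0,0,0,0,0,0,0]}}

```text
time: 8.12
tool_pos: [0.6159, -0.052, 0.064]
tcp_rot: [2.176, 2.263, 0.003]
wrist_force: [0.1, -0.0, -1.2]
width: 0.128
grip_force: 29.2
```

{"op": "move_arm", "data": {"series": [0,0,0,0.2,0,0,0,0,0,0,0,0,0,0]}}

```text
time: 8.38
tool_pos: [0.6148, -0.052, 0.0605]
tcp_rot: [2.178, 2.264, 0.0]
wrist_force: [0.4, -0.2, -0.2]
width: 0.122
grip_force: 29.2
```

{"op": "move_arm", "data": {"series": [0,0,0,0.2,0,0,0,0,0,0,0,0,0,0]}}

```text
time: 8.62
tool_pos: [0.6145, -0.0519, 0.058]
tcp_rot: [-2.178, -2.264, 0.001]
wrist_force: [-0.3, -0.0, -0.8]
width: 0.122
grip_force: 29.2
```

{"op": "move_arm", "data": {"series": [0,0,-0.2,0.2,0,0,0,1,0,0,0,0,0,0,2.5,0,0,0,0,0,0,3,0,0,0,0,0,0,3,0,0,-1,0,0,0]}}

```text
time: 9.25
tool_pos: [0.6119, -0.0519, 0.0658]
tcp_rot: [-2.177, -2.263, 0.002]
wrist_force: [0.4, -0.6, 0.2]
width: 0.354
grip_force: 0.0
```

{"op": "move_arm", "data": {"series": [3,0,0,-5,0,0,0,3,0,0,-6,0,0,0,3,0,0,-6,0,0,0,3,0,0,0,0,0,0]}}

```text
time: 9.75
tool_pos: [0.6171, -0.0525, 0.2452]
tcp_rot: [2.17, 2.256, 0.014]
wrist_force: [-0.2, 0.7, -0.7]
width: 0.354
grip_force: 0.0
```

Run:
```python
from h import *
snap("wrist","w4.png")
c=calibration("wrist"); np.save("cw4.npy",c,allow_pickle=True)
plan((.505,-.325,.25),90,7)
```

```text
t 9.8 pos [ 0.6151 -0.0522  0.2413] yaw 2.23 q6 -0.16 F [-0.1 -0.2 -1. ] w 30.1 gf 0.0
[-3.83, -1.72, -0.13, 0.05, 0.06, -12.54]
[-3.37, -2.51, -0.14, 0.05, 0.06, -12.54]
[-2.74, -3.18, -0.14, 0.05, 0.06, -12.54]
[-1.98, -3.7, -0.14, 0.05, 0.06, -12.54]
[-1.13, -4.05, -0.13, 0.05, 0.06, -12.54]
[-0.23, -4.2, -0.13, 0.05, 0.06, -12.54]
[0.69, -4.15, -0.13, 0.05, 0.06, -12.54]
```

View pics/w4.png

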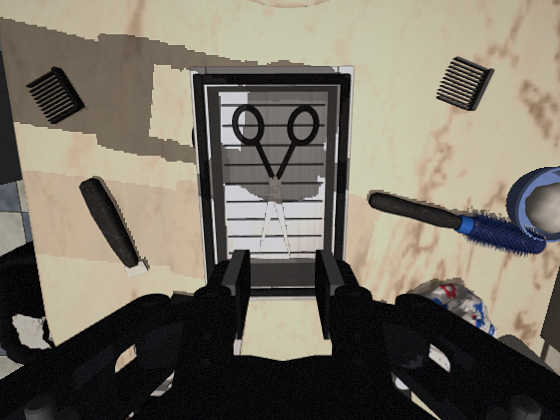

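The scissors lie in the chamber, roughly central: rings at (248,124) and (304,125), tips near (262,253) and (290,257). The gasket's outer corners are near (194,75), (352,75), (341,293) and (204,293).

Run:
```python
from h import *
c=np.load("cw4.npy",allow_pickle=True).item(); w=lambda u,z:onz(c,u,z)
G=[w(u,.104) for u in((194,75),(352,75),(341,293),(204,293))]; print(np.round(G,4),np.mean(G,0))
sc=[w(u,.05) for u in((248,124),(304,125),(262,253),(290,257),(275,187))];print(np.round(sc,3))
c=calibration("top")
L=[onz(c,(335+x/3.691,215+y/3.691),.022) for x,y in((460-394,20),(765-394,55),(752-394,243),(443-394,210))]
print(np.round(L,4),np.mean(L,0));L=np.array(L)
for v in(L[0]-L[1],L[3]-L[2],L[0]-L[3],L[1]-L[2]): print(np.linalg.norm(v),np.degrees(np.arctan2(v[1],v[0])))
B=[onz(c,(335+x/3.691,215+y/3.691),.064) for x,y in((617-394,50),(617-394,196))]; print(B)
plan((.495,-.325,.24),90,10)
```

```text
[[ 0.5452  0.045   0.104 ]
 [ 0.6667  0.0499  0.104 ]
 [ 0.6741 -0.1366  0.104 ]
 [ 0.5487 -0.1409  0.104 ]] [ 0.6086507  -0.04563753  0.104     ]
[[ 0.582  0.01   0.05 ]
 [ 0.636  0.011  0.05 ]
 [ 0.599 -0.122  0.05 ]
 [ 0.628 -0.126  0.05 ]
 [ 0.61  -0.051  0.05 ]]
[[ 0.5784 -0.2352  0.022 ]
 [ 0.5503 -0.4393  0.022 ]
 [ 0.4247 -0.4203  0.022 ]
 [ 0.4503 -0.2178  0.022 ]] [ 0.50093669 -0.3281621   0.022     ]
0.20600833633422092 82.15823844810436
0.20402136570625934 82.78530403848788
0.1292882869859578 -7.7262492899035635
0.1270670796068225 -8.625708441366593
[array([ 0.54776738, -0.33090389,  0.064     ]), array([ 0.45269409, -0.32461087,  0.064     ])]
t 9.8 pos [ 0.6151 -0.0522  0.2413] yaw 2.23 q6 -0.16 F [-0.1 -0.2 -1. ] w 30.1 gf 0.0
[-2.68, -1.31, 0.01, 0.03, 0.04, -8.78]
[-2.45, -1.7, 0.0, 0.03, 0.04, -8.78]
[-2.16, -2.05, 0.0, 0.03, 0.04, -8.78]
[-1.82, -2.36, 0.0, 0.03, 0.04, -8.78]
[-1.44, -2.61, 0.0, 0.03, 0.04, -8.78]
[-1.03, -2.8, 0.0, 0.03, 0.04, -8.78]
[-0.59, -2.92, 0.01, 0.03, 0.04, -8.78]
[-0.13, -2.98, 0.01, 0.03, 0.04, -8.78]
[0.32, -2.96, 0.01, 0.03, 0.04, -8.78]
[0.77, -2.88, 0.01, 0.03, 0.04, -8.78]
```

Run:
```python
from h import *
A=[];T=[]
for i in range(12):
    c=calibration("wrist"); T.append(read_state()["tool_pos"]); G=np.array([onz(c,u,.104) for u in((194,75),(352,75),(341,293),(204,293))])
    v=G[0]+G[1]-G[2]-G[3]; A.append(np.r_[G.mean(0)[:2],np.degrees(np.arctan2(v[1],v[0]))]); read_camera("wrist")
A=np.array(A);print(A.mean(0),A.std(0),np.mean(T,0),np.std(T,0))
im=cv2.imread("pics/w4.png");cv2.imwrite("pics/w4c.png",np.hstack([cv2.resize(im[60:105,180:220],None,fx=8,fy=8),cv2.resize(im[270:310,180:220],(320,360))]))
plan((.490,-.328,.24),86.2,10)
```

```text
[ 6.04502352e-01 -4.39017208e-02  9.16735195e+01] [0.00148302 0.00062434 0.00083962] [ 0.61226964 -0.05190875  0.23560047] [0.00100575 0.00011518 0.00205673]
t 10.4 pos [ 0.6126 -0.0519  0.2358] yaw 2.23 q6 -0.16 F [-0.2  0.6  0.3] w 29.6 gf 0.0
[-2.71, -1.33, -0.04, -0.0, -0.0, -8.4]
[-2.49, -1.71, -0.04, -0.0, -0.0, -8.4]
[-2.21, -2.06, -0.04, -0.0, -0.0, -8.4]
[-1.89, -2.36, -0.04, -0.0, -0.0, -8.4]
[-1.52, -2.61, -0.04, -0.0, -0.0, -8.4]
[-1.12, -2.8, -0.04, -0.0, -0.0, -8.4]
[-0.7, -2.94, -0.04, -0.0, -0.0, -8.4]
[-0.27, -3.01, -0.04, -0.0, -0.0, -8.4]
[0.18, -3.02, -0.04, -0.0, -0.0, -8.4]
[0.62, -2.96, -0.04, -0.0, -0.0, -8.4]
```

```bash
cat > gask.py <<'E'
from h import *
c=calibration("wrist"); im=snap("wrist","w5.png"); g=cv2.cvtColor(im,cv2.COLOR_RGB2GRAY)
np.save("cw5.npy",c,allow_pickle=True)
for r in(120,160,200,230): print(r,g[r,180:225:1].tolist()[:45:2],g[r,325:365:2].tolist())
for q in(225,275,310): print(q,g[60:95,q][::2].tolist(),g[275:310,q][::2].tolist())
E
python3 gask.py
```

```text
120 [196, 195, 194, 194, 195, 196, 200, 201, 199, 196, 205, 11, 32, 25, 28, 24, 89, 206, 43, 47, 48, 48, 49] [18, 25, 122, 111, 114, 113, 44, 51, 46, 51, 46, 92, 107, 9, 28, 29, 23, 34, 209, 161]
160 [112, 113, 115, 115, 112, 108, 106, 108, 113, 114, 110, 175, 91, 29, 29, 26, 23, 40, 104, 46, 52, 47, 49] [110, 113, 112, 107, 112, 57, 47, 49, 51, 49, 129, 200, 21, 26, 30, 36, 32, 188, 190, 205]
200 [186, 187, 184, 188, 185, 187, 184, 182, 180, 185, 184, 183, 143, 183, 8, 9, 12, 15, 24, 89, 45, 52, 54] [220, 210, 207, 208, 196, 47, 50, 50, 52, 110, 199, 11, 31, 29, 26, 51, 195, 196, 190, 190]
230 [183, 186, 184, 186, 183, 186, 187, 188, 188, 192, 190, 190, 188, 163, 197, 24, 24, 35, 24, 93, 208, 41, 48] [202, 200, 193, 191, 41, 47, 44, 47, 55, 203, 0, 20, 28, 28, 31, 184, 156, 189, 189, 191]
225 [116, 116, 114, 93, 108, 105, 108, 5, 15, 30, 32, 21, 61, 166, 58, 55, 90, 143] [47, 49, 46, 51, 46, 60, 3, 3, 2, 11, 7, 11, 8, 9, 5, 17, 13, 7]
275 [200, 200, 197, 93, 113, 109, 110, 6, 11, 16, 11, 15, 52, 81, 43, 47, 67, 98] [56, 52, 51, 51, 53, 55, 55, 56, 51, 130, 6, 26, 28, 21, 125, 182, 175, 202]
310 [195, 193, 193, 99, 114, 111, 110, 12, 11, 12, 20, 18, 55, 60, 48, 43, 78, 98] [53, 52, 52, 48, 51, 48, 49, 51, 48, 142, 4, 25, 26, 26, 116, 163, 176, 197]
```

Run:
```python
from h import *
c=np.load("cw5.npy",allow_pickle=True).item(); w=lambda u:onz(c,u,.103)[:2]
l=[w((x,r)) for x,r in((201,120),(204.5,160),(207,200),(209,230))]; r=[w((x,q)) for x,q in((360,120),(358,160),(355.5,200),(353.5,230))]
t=[w((q,73)) for q in(225,275,310)]; b=[w((q,302.7)) for q in(275,310)]
for n,v in zip("lrtb",(l,r,t,b)): print(n,np.round(v,4).tolist())
```

```text
l [[0.5469, 0.0123], [0.549, -0.0188], [0.5503, -0.052], [0.5515, -0.0782]]
r [[0.6713, 0.0171], [0.6728, -0.014], [0.6739, -0.0471], [0.6748, -0.0734]]
t [[0.5659, 0.0473], [0.6037, 0.0488], [0.6301, 0.0498]]
b [[0.6101, -0.1454], [0.6419, -0.1442]]
```

{"op": "move_arm", "data": {"series": [5,-2.7,-1.3,0,0,0,-8.4,5,-2.5,-1.7,0,0,0,-8.4,5,-2.2,-2.1,0,0,0,-8.4,5,-1.9,-2.4,0,0,0,-8.4,5,-1.5,-2.6,0,0,0,-8.4]}}

```text
time: 11.08
tool_pos: [0.5508, -0.191, 0.2365]
tcp_rot: [1.215, 2.897, -0.0]
wrist_force: [0.3, 0.7, -0.5]
width: 0.58
grip_force: 0.0
```

{"op": "move_arm", "data": {"series": [5,-1.1,-2.8,0,0,0,-8.4,5,-0.7,-2.9,0,0,0,-8.4,5,-0.3,-3,0,0,0,-8.4,5,0.2,-3,0,0,0,-8.4,5,0.6,-2,0,0,0,-8.4]}}

```text
time: 11.7
tool_pos: [0.4918, -0.3195, 0.2364]
tcp_rot: [0.097, 3.14, -0.001]
wrist_force: [-0.3, 0.3, 0.4]
width: 0.587
grip_force: 0.0
```

{"op": "move_arm", "data": {"series": [5,0,0,0,0,0,0,5,0,0,0,0,0,0,5,0,0,0,0,0,0]}}

```text
time: 12.08
tool_pos: [0.4927, -0.3174, 0.2363]
tcp_rot: [0.104, 3.14, 0.0]
wrist_force: [0.4, 0.3, -0.4]
width: 0.584
grip_force: 0.0
```

Run:
```python
from h import *
for i in range(6): read_camera("wrist")
c=calibration("wrist");np.save("cw6.npy",c,allow_pickle=True); snap("wrist","w6.png")
plan((.500,-.3277,.12),86.2,3)
```

```text
t 12.425 pos [ 0.4925 -0.3179  0.2363] yaw 86.24 q6 -2.12 F [ 0.3  0.4 -0. ] w 50.2 gf 0.0
[-0.27, -0.31, 3.88, -0.0, 0.0, 0.01]
[-0.27, -0.31, 3.88, -0.0, 0.0, 0.01]
[-0.27, -0.31, 3.88, -0.0, 0.0, 0.01]
```

View pics/w6.png

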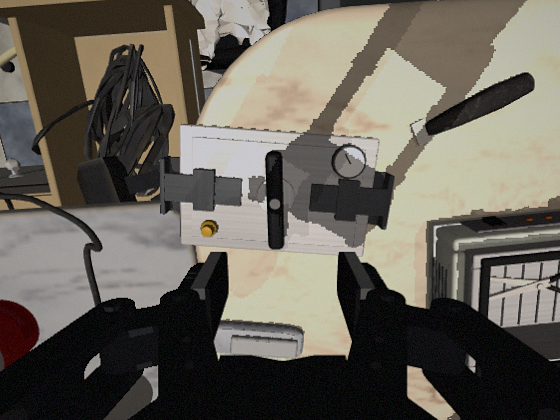

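The lid is seen from above. The bar runs from (274,153) to (276,247) with its centre dot at (275,203). The plate corners are at about (182,126), (379,138), (364,255) and (182,244).

Run:
```python
from h import *
c=np.load("cw6.npy",allow_pickle=True).item(); w=lambda u,z:onz(c,u,z)
print(w((275,203),.066),w((274,153),.066),w((276,247),.066))
v=w((276,247),.066)-w((274,153),.066);print("bar",np.linalg.norm(v),np.degrees(np.arctan2(v[1],v[0])))
P=np.array([w(u,.022) for u in((182,126),(379,138),(364,255),(182,244))]);print(P.round(4),P.mean(0))
for v in(P[1]-P[0],P[2]-P[3],P[3]-P[0],P[2]-P[1]): print(np.linalg.norm(v),np.degrees(np.arctan2(v[1],v[0])))
im=cv2.imread("pics/w6.png");g=cv2.cvtColor(im,cv2.COLOR_BGR2GRAY)
m=np.zeros_like(g);m[148:252,262:290]=(g[148:252,262:290]<45)*255
k,lab,st,ce=cv2.connectedComponentsWithStats(m);i=1+st[1:,4].argmax();print(st[i],ce[i])
Q=np.array([w(u[::-1],.062)[:2] for u in np.argwhere(lab==i)],np.float32);print(cv2.minAreaRect(Q))
```

```text
[ 0.50144426 -0.32582987  0.066     ] [ 0.4544575  -0.32339792  0.066     ] [ 0.5460467 -0.3280213  0.066    ]
bar 0.09170581665080274 -2.8898120995144434
[[ 0.4248 -0.4169  0.022 ]
 [ 0.4501 -0.2153  0.022 ]
 [ 0.5793 -0.231   0.022 ]
 [ 0.5526 -0.4354  0.022 ]] [ 0.50167733 -0.32462626  0.022     ]
0.20319248882258778 82.85544488472516
0.20615672387160155 82.55569583607975
0.12908353681622173 -8.237793175858998
0.1301395210850538 -6.92505138022458
[ 265  151   19   98 1413] [274.61641897 200.15357396]
((0.5008065700531006, -0.3262850046157837), (0.015954868867993355, 0.09595948457717896), 87.9535140991211)
```

{"op": "move_arm", "data": {"series": [6,-0.4,-0.4,3.5,0,0,-0.8,6,-0.4,-0.4,4,0,0,0,6,0,0,4,0,0,0,6,0,0,4,0,0,0,6,0,0,0,0,0,0], "grip_force": 60}}

```text
time: 13.05
tool_pos: [0.4969, -0.3245, 0.0774]
tcp_rot: [-0.081, -3.133, -0.007]
wrist_force: [-0.3, 0.6, 0.1]
width: 0.704
grip_force: 0.0
```

{"op": "move_arm", "data": {"series": [5,0,0,1.8,0,0,0,4,0,0,1.8,0,0,0,3.5,0,0,0,0,0,0,3,0,0,0,0,0,0]}}

```text
time: 13.55
tool_pos: [0.5001, -0.3269, 0.0457]
tcp_rot: [0.082, 3.14, -0.001]
wrist_force: [-0.2, -1.1, 0.8]
width: 0.35
grip_force: 0.0
```

Run:
```python
from h import *
plan((.5008,-.3263,.045),87,1)
```

```text
t 13.55 pos [ 0.5001 -0.3269  0.0457] yaw 87.03 q6 -2.14 F [-0.2 -1.1  0.8] w 29.9 gf 0.0
[-0.06, 0.06, 0.07, -0.02, 0.03, 0.03]
```

{"op": "move_arm", "data": {"series": [2,0,0,0,0,0,0,1.2,0,0,0,0,0,0,0.5,0,0,0,0,0,0,0.5,0,0,0,0,0,0], "grip_force": 100}}

```text
time: 14.05
tool_pos: [0.5005, -0.327, 0.0464]
tcp_rot: [0.081, 3.139, -0.001]
wrist_force: [-1.4, 1.4, 5.8]
width: 0.17
grip_force: 97.7
```

{"op": "move_arm", "data": {"series": [0,0,0,-0.5,0,0,0,0,0,0,-2,0,0,0,0,0,0,-4,0,0,0,0,0,0,-4,0,0,0,0,0,0,-4,0,0,0]}}

```text
time: 14.68
tool_pos: [0.4995, -0.3264, 0.1921]
tcp_rot: [-0.082, -3.14, -0.0]
wrist_force: [1.0, -0.8, -4.0]
width: 0.168
grip_force: 97.8
```

Run:
```python
from h import *
print(read_state()["torque"])
plan((.612,-.0483,.22),96.8,6)
```

```text
[-0.05523516 -0.00417267 -0.04773585]
t 14.675 pos [ 0.4995 -0.3264  0.1921] yaw 87.02 q6 -2.14 F [ 1.  -0.8 -4. ] w 14.3 gf 97.80555367469788
[-1.63, 4.73, -0.46, 0.0, -0.0, -1.63]
[-1.77, 4.68, -0.46, 0.0, -0.0, -1.63]
[-1.9, 4.63, -0.46, 0.0, -0.0, -1.63]
[-2.03, 4.57, -0.46, 0.0, -0.0, -1.63]
[-2.16, 4.51, -0.46, 0.0, -0.0, -1.63]
[-2.29, 4.45, -0.46, 0.0, -0.0, -1.63]
```

{"op": "move_arm", "data": {"series": [0,-1.6,4.7,-0.4,0,0,-1.6,0,-1.8,4.7,0,0,0,-1.6,0,-1.9,4.6,0,0,0,-1.6,0,-2,4.6,0,0,0,-1.6,0,-2.2,4.5,0,0,0,-1.7]}}

```text
time: 15.3
tool_pos: [0.5941, -0.0935, 0.195]
tcp_rot: [-0.142, 3.138, -0.0]
wrist_force: [0.2, -1.1, -3.4]
width: 0.172
grip_force: 98.3
```

{"op": "move_arm", "data": {"series": [0,-2.3,4.4,0,0,0,-1.7,0,0,0,0,0,0,0,0,0,0,0,0,0,0,0,0,0,0,0,0,0]}}

```text
time: 15.8
tool_pos: [0.6124, -0.0502, 0.1944]
tcp_rot: [0.185, -3.136, 0.001]
wrist_force: [0.7, -0.3, -4.3]
width: 0.164
grip_force: 98.7
```

Run:
```python
from h import *
for i in range(5): read_camera("top")
c=calibration("wrist");np.save("cw7.npy",c,allow_pickle=True); im=snap("wrist","w7.png")
plan((.612,-.0483,.15),96.8,2)
```

```text
t 16.1 pos [ 0.6128 -0.0498  0.1943] yaw 96.77 q6 -1.81 F [ 0.2  0.2 -4.1] w 14.2 gf 98.68554711341858
[0.03, 0.08, 2.21, 0.0, -0.0, -0.02]
[0.03, 0.08, 2.21, 0.0, -0.0, -0.02]
```

View pics/w7.png

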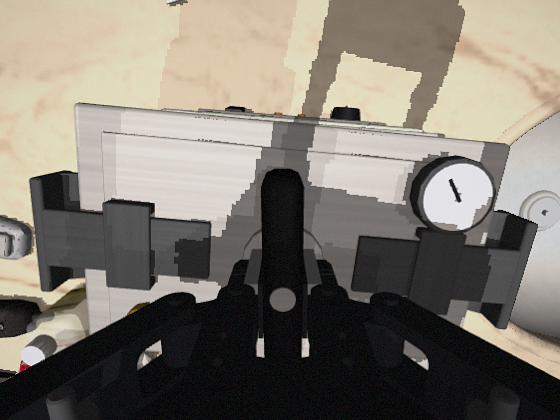

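The held lid hides the steriliser. Its near plate edge runs from (77,104) to (508,144), and the bar's centre dot is at (283,299).

Run:
```python
from h import *
c=np.load("cw7.npy",allow_pickle=True).item(); w=lambda u,z:onz(c,u,z)
a,b=w((77,104),.170),w((508,144),.170); v=b-a; h=np.degrees(np.arctan2(v[1],v[0])); print(a,b,np.linalg.norm(v),h)
n=np.array([np.cos(np.radians(h-90)),np.sin(np.radians(h-90))]); print("centre",(a+b)[:2]/2+.066*n, "dot",w((283,299),.2143))
# steriliser front top flange edge seen beyond lid
for u in((165,109),(441,133)): print(w(u,.1))
```

```text
[ 0.55124734 -0.15345758  0.17      ] [0.54545261 0.0498615  0.17      ] 0.20340164293226395 91.63252454712017
centre [ 0.61432319 -0.04991776] dot [ 0.61452263 -0.05004359  0.2143    ]
[ 0.54898737 -0.13675517  0.1       ]
[0.54257107 0.04952262 0.1       ]
```

{"op": "move_arm", "data": {"series": [0,0.1,0.15,2,0,0,-0.5,0,0,0,2,0,0,0,0,0,0,0,0,0,0,0,0,0,0.6,0,0,0,0,0,0,0,0,0,0]}}

```text
time: 16.73
tool_pos: [0.6118, -0.0478, 0.1481]
tcp_rot: [0.201, -3.135, -0.0]
wrist_force: [-0.3, 1.4, -4.8]
width: 0.169
grip_force: 98.5
```

{"op": "move_arm", "data": {"series": [0,0,0,0.5,0,0,0,0,0,0,0.3,0,0,0,0,0,0,0,0,0,0]}}

```text
time: 17.1
tool_pos: [0.6115, -0.0478, 0.14]
tcp_rot: [0.201, -3.135, -0.0]
wrist_force: [-0.4, -0.1, -3.9]
width: 0.17
grip_force: 98.5
```

{"op": "move_arm", "data": {"series": [0,0,0,0.3,0,0,0,0,0,0,0.2,0,0,0,0,0,0,0,0,0,0]}}

```text
time: 17.48
tool_pos: [0.6116, -0.0478, 0.135]
tcp_rot: [0.201, -3.135, -0.0]
wrist_force: [-0.7, 0.5, -4.6]
width: 0.169
grip_force: 98.5
```

{"op": "move_arm", "data": {"series": [0,0,0,0.1,0,0,0,0,0,0,0,0,0,0]}}

```text
time: 17.73
tool_pos: [0.6119, -0.0478, 0.1345]
tcp_rot: [-0.201, 3.135, -0.0]
wrist_force: [-0.1, 0.1, -2.4]
width: 0.168
grip_force: 99.1
```

{"op": "move_arm", "data": {"series": [0,0,0,0.15,0,0,0,0,0,0,0.15,0,0,0,0,0,0,0,0,0,0]}}

```text
time: 18.1
tool_pos: [0.612, -0.0478, 0.1332]
tcp_rot: [-0.201, 3.135, -0.0]
wrist_force: [-4.5, 0.9, 8.0]
width: 0.165
grip_force: 100.1
```

{"op": "move_arm", "data": {"series": [0,0,0,0.15,0,0,0,0,0,0,0.1,0,0,0,0,0,0,0,0,0,0]}}

```text
time: 18.48
tool_pos: [0.6121, -0.0478, 0.1316]
tcp_rot: [-0.201, 3.134, -0.0]
wrist_force: [-6.5, 0.9, 11.8]
width: 0.168
grip_force: 100.7
```

{"op": "move_arm", "data": {"series": [0,0,0,0.15,0,0,0,0,0,0,0.1,0,0,0,0,0,0,0,0,0,0]}}

```text
time: 18.85
tool_pos: [0.6121, -0.0478, 0.1303]
tcp_rot: [-0.201, 3.134, -0.0]
wrist_force: [-8.9, 1.0, 16.8]
width: 0.172
grip_force: 101.8
```

Run:
```python
from h import *
s=read_state(); print(s["torque"],s["wrist_force"],s["tool_pos"],s["q"])
```

```text
[0.24663668 1.52207115 0.00954202] [-8.9209838   1.02741318 16.82195008] [ 0.61210602 -0.04782151  0.13032653] [-1.18504249e-01  2.37808997e-01  1.84650958e+00 -6.29475693e-05
  1.05618636e+00 -1.81721134e+00]
```

{"op": "move_arm", "data": {"series": [0,0.08,0,0.1,0,0,0,0,0,0,0,0,0,5,0,0,0,0,0,0,8,0,0,0,0,0,0,8,0,0,0,0,0,0,8]}}

```text
time: 19.48
tool_pos: [0.6121, -0.0477, 0.1303]
tcp_rot: [0.596, 3.082, 0.001]
wrist_force: [-9.3, 2.8, 19.0]
width: 0.165
grip_force: 102.2
```

```bash
cat > st.py <<'E'
from h import *
s=read_state(); print("tq",s["torque"].round(2),"F",s["wrist_force"].round(1),s["tool_pos"].round(4),"yaw",np.degrees(np.arctan2(*R.from_rotvec(s["tcp_rot"]).as_matrix()[1::-1,1])).round(2),"q6",s["q"][5],s["time"])
E
python3 st.py
```

```text
tq [0.31 1.6  0.18] F [-9.3  2.8 19. ] [ 0.6121 -0.0477  0.1303] yaw 68.11 q6 -1.3072595452811775 19.475
```

{"op": "move_arm", "data": {"series": [0,0.1,-0.05,0.05,0,0,6,0,0,0,0,0,0,6,0,0,0,0,0,0,6,0,0,0,0,0,0,6]}}

```text
time: 19.98
tool_pos: [0.6121, -0.0476, 0.1303]
tcp_rot: [1.221, 2.889, 0.003]
wrist_force: [-5.6, 2.4, 19.3]
width: 0.169
grip_force: 102.2
```

```bash
python3 st.py
```

```text
tq [0.38 1.43 0.24] F [-5.6  2.4 19.3] [ 0.6121 -0.0476  0.1303] yaw 44.17 q6 -0.8898556981616468 19.975
```

{"op": "move_arm", "data": {"series": [0,0,0,0,0,0,4,0,0,0,0,0,0,4,0,0,0,0,0,0,4]}}

```text
time: 20.35
tool_pos: [0.6122, -0.0475, 0.1303]
tcp_rot: [1.515, 2.747, 0.004]
wrist_force: [-6.6, 3.8, 19.8]
width: 0.173
grip_force: 102.2
```

```bash
python3 st.py
```

```text
tq [0.42 1.4  0.22] F [-6.6  3.8 19.8] [ 0.6122 -0.0475  0.1303] yaw 32.23 q6 -0.6815802538111696 20.35
```

{"op": "move_arm", "data": {"series": [0,0,0,0,0,0,4,0,0,0,0,0,0,4,0,0,0,0,0,0,4]}}

```text
time: 20.72
tool_pos: [0.6122, -0.0475, 0.1303]
tcp_rot: [1.794, 2.574, 0.005]
wrist_force: [-6.5, 3.9, 19.3]
width: 0.162
grip_force: 102.2
```

```bash
python3 st.py
```

```text
tq [0.43 1.42 0.2 ] F [-6.5  3.9 19.3] [ 0.6122 -0.0475  0.1303] yaw 20.24 q6 -0.47216546760577177 20.725
```

{"op": "move_arm", "data": {"series": [0,0,0,0,0,0,4,0,0,0,0,0,0,4]}}

```text
time: 20.98
tool_pos: [0.6123, -0.0475, 0.1303]
tcp_rot: [1.969, 2.442, 0.006]
wrist_force: [-5.8, 3.2, 18.6]
width: 0.171
grip_force: 102.2
```

```bash
python3 st.py
```

```text
tq [0.46 1.45 0.21] F [-5.8  3.2 18.6] [ 0.6123 -0.0475  0.1303] yaw 12.24 q6 -0.33262513760587625 20.975
```

{"op": "move_arm", "data": {"series": [0,0,0,0,0,0,4,0,0,0,0,0,0,3]}}

```text
time: 21.22
tool_pos: [0.6124, -0.0475, 0.1303]
tcp_rot: [2.114, 2.318, 0.006]
wrist_force: [-5.9, 2.8, 19.0]
width: 0.167
grip_force: 102.2
```

```bash
python3 st.py
```

```text
tq [0.46 1.37 0.31] F [-5.9  2.8 19. ] [ 0.6124 -0.0475  0.1303] yaw 5.27 q6 -0.2109773913551657 21.225
```

{"op": "move_arm", "data": {"series": [0,0,0,0,0,0,4,0,0,0,0,0,0,3]}}

```text
time: 21.48
tool_pos: [0.6124, -0.0475, 0.1303]
tcp_rot: [2.252, 2.185, 0.007]
wrist_force: [-5.4, 4.0, 18.4]
width: 0.166
grip_force: 102.2
```

```bash
python3 st.py
```

```text
tq [0.48 1.32 0.35] F [-5.4  4.  18.4] [ 0.6124 -0.0475  0.1303] yaw -1.72 q6 -0.08890179480899159 21.475
```

{"op": "move_arm", "data": {"series": [0,0,0,0,0,0,2,0,0,0,0,0,0,1]}}

```text
time: 21.72
tool_pos: [0.6124, -0.0475, 0.1303]
tcp_rot: [2.307, 2.127, 0.007]
wrist_force: [-6.2, 3.2, 18.7]
width: 0.168
grip_force: 102.2
```

```bash
python3 st.py
```

```text
tq [0.47 1.34 0.43] F [-6.2  3.2 18.7] [ 0.6124 -0.0475  0.1303] yaw -4.65 q6 -0.03773234002305702 21.725
```

{"op": "move_arm", "data": {"series": [0,0,0,0,0,0,2,0,0,0,0,0,0,1]}}

```text
time: 21.98
tool_pos: [0.6124, -0.0475, 0.1303]
tcp_rot: [2.362, 2.066, 0.007]
wrist_force: [-5.9, 3.5, 18.2]
width: 0.166
grip_force: 102.3
```

```bash
python3 st.py
```

```text
tq [0.49 1.35 0.46] F [-5.9  3.5 18.2] [ 0.6124 -0.0475  0.1303] yaw -7.64 q6 0.01444175053127052 21.975
```

{"op": "move_arm", "data": {"series": [0,0,0,0,0,0,3,0,0,0,0,0,0,2,0,0,0,0,0,0,0]}}

```text
time: 22.35
tool_pos: [0.6124, -0.0474, 0.1303]
tcp_rot: [2.45, 1.961, 0.008]
wrist_force: [-5.5, 2.8, 18.8]
width: 0.168
grip_force: 102.2
```

```bash
python3 st.py
```

```text
tq [0.46 1.33 0.2 ] F [-5.5  2.8 18.8] [ 0.6124 -0.0474  0.1303] yaw -12.64 q6 0.10166014161517391 22.35
```

{"op": "move_arm", "data": {"series": [0,0,0,0,0,0,2,0,0,0,0,0,0,2,0,0,0,0,0,0,0]}}

```text
time: 22.72
tool_pos: [0.6125, -0.0475, 0.1303]
tcp_rot: [2.517, 1.875, 0.008]
wrist_force: [-5.7, 3.0, 18.4]
width: 0.166
grip_force: 102.2
```

```bash
python3 st.py
```

```text
tq [0.5  1.32 0.3 ] F [-5.7  3.  18.4] [ 0.6125 -0.0475  0.1303] yaw -16.63 q6 0.1713077377913325 22.725
```

{"op": "move_arm", "data": {"series": [0,0,0,0,0,0,2,0,0,0,0,0,0,2]}}

```text
time: 22.98
tool_pos: [0.6125, -0.0475, 0.1303]
tcp_rot: [2.581, 1.785, 0.008]
wrist_force: [-5.1, 2.6, 19.1]
width: 0.167
grip_force: 102.3
```

```bash
python3 st.py
```

```text
tq [0.48 1.29 0.45] F [-5.1  2.6 19.1] [ 0.6125 -0.0475  0.1303] yaw -20.65 q6 0.24163968247906273 22.975
```

{"op": "move_arm", "data": {"series": [0,0,0,0,0,0,2,0,0,0,0,0,0,2]}}

```text
time: 23.22
tool_pos: [0.6125, -0.0475, 0.1303]
tcp_rot: [2.642, 1.694, 0.008]
wrist_force: [-5.0, 2.8, 18.4]
width: 0.169
grip_force: 102.3
```

```bash
python3 st.py
```

```text
tq [0.46 1.24 0.48] F [-5.   2.8 18.4] [ 0.6125 -0.0475  0.1303] yaw -24.65 q6 0.3114729370160285 23.225
```

```bash
cat > bar.py <<'E'
from h import *
im=read_camera("wrist"); cv2.imwrite("pics/w8.png",im[:,:,::-1])
for nm in("w7","w8"):
    g=cv2.GaussianBlur(cv2.cvtColor(cv2.imread(f"pics/{nm}.png"),cv2.COLOR_BGR2GRAY),(5,5),0)
    for r in(185,205,225,245): print(nm,r,(g[r,200:370:6]).tolist())
E
python3 bar.py; python3 st.py
```

```text
w7 185 [219, 219, 220, 219, 218, 217, 216, 215, 208, 111, 81, 13, 15, 17, 16, 16, 16, 24, 99, 160, 189, 214, 214, 212, 211, 210, 210, 210, 210]
w7 205 [214, 214, 215, 215, 215, 207, 122, 117, 117, 108, 72, 12, 16, 18, 20, 20, 15, 17, 98, 103, 115, 115, 115, 115, 115, 116, 116, 118, 118]
w7 225 [84, 78, 170, 192, 185, 96, 96, 96, 96, 96, 83, 12, 18, 17, 17, 19, 14, 23, 100, 117, 118, 119, 119, 119, 119, 120, 119, 119, 119]
w7 245 [40, 41, 94, 95, 96, 97, 96, 97, 94, 103, 96, 10, 12, 13, 16, 15, 14, 35, 103, 112, 93, 101, 106, 115, 117, 116, 91, 46, 47]
w8 185 [127, 108, 48, 49, 47, 48, 48, 49, 50, 50, 28, 16, 16, 16, 18, 17, 14, 52, 116, 134, 132, 135, 134, 135, 225, 231, 222, 224, 200]
w8 205 [120, 124, 125, 94, 48, 49, 48, 48, 48, 48, 28, 13, 19, 20, 19, 19, 14, 38, 110, 128, 115, 112, 111, 113, 114, 141, 223, 220, 221]
w8 225 [120, 123, 120, 123, 124, 114, 125, 124, 126, 126, 84, 14, 19, 20, 18, 19, 14, 44, 110, 111, 108, 113, 110, 109, 111, 111, 111, 111, 111]
w8 245 [107, 116, 101, 108, 101, 104, 103, 100, 117, 113, 105, 9, 15, 15, 15, 17, 14, 45, 104, 107, 96, 106, 107, 109, 108, 107, 109, 109, 108]
tq [0.54 1.26 0.36] F [-5.3  2.6 18.6] [ 0.6125 -0.0475  0.1303] yaw -24.73 q6 0.31270622879433285 23.275
```

{"op": "move_arm", "data": {"series": [0,0,0,0,0,0,2,0,0,0,0,0,0,2]}}

```text
time: 23.52
tool_pos: [0.6125, -0.0475, 0.1303]
tcp_rot: [2.699, 1.601, 0.008]
wrist_force: [-5.4, 3.2, 19.2]
width: 0.166
grip_force: 102.3
```

```bash
python3 st.py
```

```text
tq [0.48 1.23 0.57] F [-5.4  3.2 19.2] [ 0.6125 -0.0475  0.1303] yaw -28.65 q6 0.38121705422767677 23.525
```

{"op": "move_arm", "data": {"series": [0,0,0,0,0,0,2,0,0,0,0,0,0,1]}}

```text
time: 23.78
tool_pos: [0.6125, -0.0475, 0.1303]
tcp_rot: [2.74, 1.531, 0.008]
wrist_force: [-5.3, 3.5, 18.6]
width: 0.169
grip_force: 102.4
```

```bash
python3 st.py
```

```text
tq [0.52 1.26 0.73] F [-5.3  3.5 18.6] [ 0.6125 -0.0475  0.1303] yaw -31.6 q6 0.4328767375772402 23.775
```

{"op": "move_arm", "data": {"series": [0,0,0,0,0,0,0,0,0,0,0,0,0,0]}}

```text
time: 24.02
tool_pos: [0.6126, -0.0475, 0.1303]
tcp_rot: [2.739, 1.532, 0.009]
wrist_force: [-5.2, 3.0, 18.4]
width: 0.169
grip_force: 102.3
```

```bash
python3 st.py
```

```text
tq [0.56 1.23 0.51] F [-5.2  3.  18.4] [ 0.6126 -0.0475  0.1303] yaw -31.58 q6 0.4324235575895202 24.025
```

{"op": "move_arm", "data": {"series": [0,0,0,-0.15,0,0,0,2.2,0,0,0,0,0,0,3.5,0,0,0,0,0,0,3.5,0,0,0,0,0,0,3.5,0,0,-1,0,0,0]}}

```text
time: 24.65
tool_pos: [0.6088, -0.048, 0.1351]
tcp_rot: [-2.742, -1.53, 0.004]
wrist_force: [0.1, -0.3, -0.2]
width: 0.408
grip_force: 0.0
```

{"op": "move_arm", "data": {"series": [3.5,0,0,-5,0,0,0,3.5,0,0,-6,0,0,0,3.5,0,0,-5,0,0,0,3.5,0,0,0,0,0,0,3.5,0,0,0,0,0,0]}}

```text
time: 25.28
tool_pos: [0.6097, -0.0481, 0.2964]
tcp_rot: [2.743, 1.531, 0.0]
wrist_force: [0.1, 0.2, -0.9]
width: 0.413
grip_force: 0.0
```

```bash
python3 - <<'E'
from h import *
for i in range(6): read_camera("top")
c=calibration("wrist");np.save("cw9.npy",c,allow_pickle=True); snap("wrist","w9.png"); print(read_state()["wrist_force"])
E
python3 st.py
```

```text
[ 0.34691608 -0.03860755 -0.38923614]
tq [-0.03 -0.03  0.01] F [ 0.3 -0.  -0.4] [ 0.6094 -0.0479  0.2949] yaw -31.67 q6 0.4335608365132219 25.625
```

View pics/w9.png

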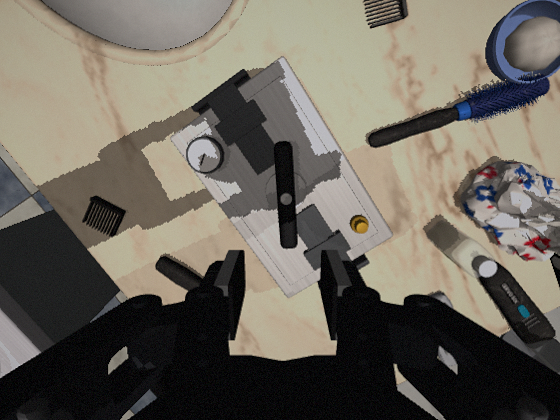

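The lid sits square with both jaws drawn in under the rim at each end. The bar runs from (283,143) to (289,246) and the plate corners are near (284,57), (175,133), (391,239) and (290,296). I'll check the bar for springback.

Run:
```python
from h import *
c=np.load("cw9.npy",allow_pickle=True).item()
g=cv2.cvtColor(cv2.imread("pics/w9.png"),cv2.COLOR_BGR2GRAY)
m=np.zeros_like(g);m[135:252,262:306]=(g[135:252,262:306]<38)*255
k,lab,st,ce=cv2.connectedComponentsWithStats(cv2.morphologyEx(m,cv2.MORPH_OPEN,np.ones((5,5))));i=1+st[1:,4].argmax()
Q=np.array([onz(c,u[::-1],.148)[:2] for u in np.argwhere(lab==i)],np.float32);print(cv2.minAreaRect(Q))
P=np.array([onz(c,u,.106) for u in((284,57),(175,133),(290,296),(391,239))]);print(P.round(4),P.mean(0))
```

```text
((0.6242797374725342, -0.02567799761891365), (0.045290183275938034, 0.016470538452267647), 62.37284469604492)
[[ 0.6748  0.055   0.106 ]
 [ 0.5512  0.0528  0.106 ]
 [ 0.5547 -0.1528  0.106 ]
 [ 0.6782 -0.1515  0.106 ]] [ 0.61475939 -0.04911914  0.106     ]
```

Springback of about 4° shows, so I'll regrasp and feel the torque to confirm it is hand-tight.

{"op": "move_arm", "data": {"series": [3.5,0,0,4,0,0,-3,3.5,0,0,5,0,0,0,3.5,0,0,4,0,0,0,3.5,0,0,3,0,0,0,3.5,0,0,0,0,0,0]}}

```text
time: 26.25
tool_pos: [0.607, -0.0477, 0.1325]
tcp_rot: [-2.698, -1.6, 0.009]
wrist_force: [-0.4, 0.1, 0.1]
width: 0.408
grip_force: 0.0
```

Run:
```python
from h import *
plan((.6122,-.0478,.133),-28.5,1)
```

```text
t 26.25 pos [ 0.607  -0.0477  0.1325] yaw -28.68 q6 0.38 F [-0.4  0.1  0.1] w 34.9 gf 0.0
[0.24, 0.46, -0.05, -0.4, 0.16, -0.17]
```

{"op": "move_arm", "data": {"series": [3.5,0.2,0.3,0,0,0,0,2.5,0,0,0,0,0,0,1.5,0,0,0,0,0,0,0,0,0,0,0,0,0,0,0,0,0,0,0,0], "grip_force": 100}}

```text
time: 26.88
tool_pos: [0.613, -0.0467, 0.1388]
tcp_rot: [-2.7, -1.603, -0.0]
wrist_force: [-5.1, 2.7, 7.8]
width: 0.161
grip_force: 98.2
```

```bash
python3 st.py
```

```text
tq [0.57 1.07 0.31] F [-5.1  2.7  7.8] [ 0.613  -0.0467  0.1388] yaw -28.62 q6 0.381689726287722 26.875
```

{"op": "move_arm", "data": {"series": [0,0,0,0,0,0,1.5,0,0,0,0,0,0,1]}}

```text
time: 27.12
tool_pos: [0.613, -0.0467, 0.1388]
tcp_rot: [-2.735, -1.544, -0.0]
wrist_force: [-5.7, 2.1, 7.7]
width: 0.161
grip_force: 98.4
```

```bash
python3 st.py
```

```text
tq [0.55 1.   0.62] F [-5.7  2.1  7.7] [ 0.613  -0.0467  0.1388] yaw -31.11 q6 0.42539019595116895 27.125
```

{"op": "move_arm", "data": {"series": [0,0,0,0,0,0,1,0,0,0,0,0,0,0.5]}}

```text
time: 27.38
tool_pos: [0.6131, -0.0468, 0.1388]
tcp_rot: [-2.755, -1.509, -0.0]
wrist_force: [-6.1, 2.7, 6.9]
width: 0.161
grip_force: 98.4
```

```bash
python3 st.py
```

```text
tq [0.54 1.04 0.54] F [-6.1  2.7  6.9] [ 0.6131 -0.0468  0.1388] yaw -32.59 q6 0.4512094030007766 27.375
```

{"op": "move_arm", "data": {"series": [0,0,0,0,0,0,1.5]}}

```text
time: 27.5
tool_pos: [0.6131, -0.0468, 0.1388]
tcp_rot: [-2.775, -1.471, -0.0]
wrist_force: [-6.2, 2.1, 7.6]
width: 0.162
grip_force: 98.3
```

```bash
python3 st.py
```

```text
tq [0.58 0.96 0.55] F [-6.2  2.1  7.6] [ 0.6131 -0.0468  0.1388] yaw -34.13 q6 0.4780719249254436 27.5
```

{"op": "move_arm", "data": {"series": [0,0,0,0,0,0,1.5,0,0,0,0,0,0,1]}}

```text
time: 27.75
tool_pos: [0.6132, -0.0468, 0.1388]
tcp_rot: [-2.806, -1.411, -0.0]
wrist_force: [-5.9, 3.1, 7.6]
width: 0.165
grip_force: 98.4
```

```bash
python3 st.py
```

```text
tq [0.55 0.95 0.62] F [-5.9  3.1  7.6] [ 0.6132 -0.0468  0.1388] yaw -36.59 q6 0.5211790310593667 27.75
```

{"op": "move_arm", "data": {"series": [0,0,0,0,0,0,1.5,0,0,0,0,0,0,1]}}

```text
time: 28.0
tool_pos: [0.6132, -0.0468, 0.1388]
tcp_rot: [-2.836, -1.349, -0.001]
wrist_force: [-5.1, 3.8, 7.7]
width: 0.161
grip_force: 98.3
```

```bash
python3 st.py
```

```text
tq [0.51 0.88 0.57] F [-5.1  3.8  7.7] [ 0.6132 -0.0468  0.1388] yaw -39.12 q6 0.5651652866254957 28.0
```

```bash
python3 - <<'E'
from h import *
im=read_camera("wrist");cv2.imwrite("pics/w10.png",im[:,:,::-1])
for nm in("w7","w8","w10"):
    g=cv2.GaussianBlur(cv2.cvtColor(cv2.imread(f"pics/{nm}.png"),cv2.COLOR_BGR2GRAY),(5,5),0)
    for r in(190,210,230,245):
        d=np.flatnonzero(g[r,240:330]<26)+240; print(nm,r,d.min(),d.max(),d.mean())
E
python3 st.py
```

```text
w7 190 262 302 282.0
w7 210 262 302 282.0
w7 230 262 302 282.0
w7 245 263 301 282.0
w8 190 260 301 280.5
w8 210 262 301 281.5
w8 230 262 301 281.5
w8 245 263 301 282.0
w10 190 261 299 280.0
w10 210 263 299 281.0
w10 230 263 299 281.0
w10 245 264 299 281.5
tq [0.49 0.9  0.44] F [-6.6  2.8  7.2] [ 0.6132 -0.0468  0.1388] yaw -39.15 q6 0.5656780368323717 28.05
```

{"op": "move_arm", "data": {"series": [0,0,0,0,0,0,2]}}

```text
time: 28.18
tool_pos: [0.6132, -0.0468, 0.1388]
tcp_rot: [-2.859, -1.3, -0.001]
wrist_force: [-4.6, 3.6, 7.6]
width: 0.161
grip_force: 98.4
```

```bash
python3 st.py
```

```text
tq [0.51 0.96 0.63] F [-4.6  3.6  7.6] [ 0.6132 -0.0468  0.1388] yaw -41.12 q6 0.6001517105427218 28.175
```

{"op": "move_arm", "data": {"series": [2.2,0,0,0,0,0,0,3.5,0,0,0,0,0,0,4,0,0,0,0,0,0,4,0,0,-1,0,0,0,4,0,0,-5,0,0,0]}}

```text
time: 28.8
tool_pos: [0.6106, -0.0475, 0.193]
tcp_rot: [-2.857, -1.296, 0.012]
wrist_force: [0.9, -0.5, 0.6]
width: 0.467
grip_force: 0.0
```

{"op": "move_arm", "data": {"series": [4,0,0,-6,0,0,0,4,0,0,-4,0,0,0,4,0,0,0,0,0,0,4,0,0,0,0,0,0,4,0,0,0,0,0,0]}}

```text
time: 29.42
tool_pos: [0.6124, -0.0476, 0.2942]
tcp_rot: [-2.859, -1.298, 0.005]
wrist_force: [0.3, 0.1, -0.3]
width: 0.47
grip_force: 0.0
```

```bash
python3 st.py; python3 -c "
from workcell import *
print(finish_job())"
```

```text
tq [-0.06  0.02 -0.01] F [ 0.3  0.1 -0.3] [ 0.6124 -0.0476  0.2942] yaw -41.17 q6 0.600543672270849 29.425
the job is handed in; nothing more can be done
None
```

The job is handed in, verdict not shown: the scissors are in the chamber, and the lid is seated, pressed down and clamped at about 0.4 N m above free turning, the low end of hand-tight; jaw forces could not be measured.

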